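# Move the funnel on and stopper the filled flask

## Task

The flask with the funnel in its neck has had its steel balls and is done: move the funnel across into the neck of the other, empty flask, then close the filled flask with the one stopper on the mat that fits its neck. Lower each of them into the neck while holding it, rather than dropping it in, until it sits fully home and upright, and let go. Leave both flasks standing where they are, the other two stoppers standing on the mat, and do not disturb the spray can, dropper bottle and card tube.

Things in the scene. Friction and masses are not known exactly. Their poses are not given: they have to be found in the camera images.
- full_flask: Clear glass conical flask, loose, about 0.55 kg, with a heap of 12 mm steel balls lying in it; the funnel stands in its neck at the start. Base 84 mm across, straight up to 22 mm, then a cone to 72 mm high, then a neck 38 mm across outside (45 mm over the lip bead), 30 mm bore, up to the lip at 105 mm. Origin: centre of the underside, z up.
- full_flask_mouth (a point): Centre of the mouth of the full flask, level with the top of its lip, 105 mm above the flask's underside.
- empty_flask: Second clear glass flask of exactly the same shape and size, empty (no balls), loose, 0.4 kg. Origin: centre of the underside, z up.
- empty_flask_mouth (a point): Centre of the mouth of the empty flask, level with the top of its lip, 105 mm above the underside.
- funnel: Aluminium powder funnel, bowl open at the top, 82 mm tall, 60 g. Tapered stem, 20 mm across at the tip, 26 mm at 37 mm up; there three small ribs (out to 21.5 mm from the axis) that rest on the flask's lip; then a cone to 56 mm across at 56 mm up; then an upright band 56 mm across to the rim at 82 mm. Seated, the stem is 37 mm down the neck. Origin: centre of the stem's tip, z up.
- funnel_grip (a point): Point on the funnel's axis, 68 mm above the stem tip and 14 mm below the rim, level with the middle of the upright band: grip the band across its 56 mm here from above, in any yaw.
- funnel_seat (a point): Point on the funnel's axis 37 mm above the stem tip, level with the undersides of the ribs: level with the flask's mouth when the funnel is fully home.
- mat: Thin black rubber mat, 72 mm (its x) by 170 mm (its y), 4 mm thick, fixed, on which the three stoppers stand in a row along its y, 55 mm apart, in any order. Origin: centre of the underside.
- stopper_small: Smallest of three white stoppers: too thin, falls through the neck. All stand upright, 60 mm tall, 45 g: tapered round plug 24 mm long, round flange 6 mm thick, and an upright flat grip tab 10 mm thick (along x), 30 mm high on top. This one: plug 17 mm across at the tip, 21 at the flange; flange 27 mm; tab 20 mm wide (along y). Origin: centre of the plug's tip, z up.
- stopper_medium: The stopper that fits, the middle-sized one: plug 22 mm across at the tip, 27 mm under the flange, 24 mm long; flange 40 mm across, 6 mm thick; tab 10 mm thick (x), 28 mm wide (y), 30 mm high. 60 mm tall in all. Origin: centre of the plug's tip, z up.
- stopper_medium_flange (a point): Point on the axis of the medium stopper at the underside of its flange, 24 mm above the plug's tip; level with the flask's mouth when the stopper is fully home.
- stopper_medium_grip (a point): Point on the axis of the medium stopper 51 mm above the plug's tip, 21 mm above the top of the flange and 9 mm below the top of the tab: close the fingers along the stopper's x axis here, from above.
- stopper_large: Largest stopper: plug 34 mm at the tip, 40 mm under the flange, too thick for the neck; flange 52 mm; tab 10 by 28 by 30 mm high. 60 mm tall. Origin: centre of the plug's tip, z up.
- spray_can: Bystander: spray can, 66 mm across, 190 mm tall, loose, upright. Origin: centre of the underside.
- dropper_bottle: Bystander: white plastic dropper bottle, 42 mm across, 120 mm tall, loose, upright. Origin: centre of the underside.
- card_tube: Bystander: brown cardboard tube, 31 mm across, 110 mm tall, standing upright, light and loose. Origin: centre of the underside.
Mind the look-alikes: they are no part of the job. Leave any turquoise look-alike of the funnel alone. Leave any orange or yellow look-alike of the stopper_large alone.

How it is judged (in metres and radians):
On the way, in this order (a step that is already met when the one before it is completed fails the run):
1. the funnel's stem is lowered into the empty flask's neck while held (horizontal distance between funnel and empty_flask_mouth below 0.007 m and z of funnel in the frame of empty_flask_mouth below -0.008 m and contact force between the fingers and funnel above 0.5 N), for 0.02 s.
2. the funnel sits fully home in the empty flask and is let go (horizontal distance between funnel_seat and empty_flask_mouth below 0.004 m and z of funnel_seat in the frame of empty_flask_mouth below 0.004 m and angle between funnel's own z axis and vertical below 0.15 rad and contact force between the fingers and funnel below 0.1 N), for 0.2 s.
3. the medium stopper's plug is lowered into the full flask's neck while held (horizontal distance between stopper_medium and full_flask_mouth below 0.006 m and z of stopper_medium in the frame of full_flask_mouth below -0.006 m and contact force between the fingers and stopper_medium above 0.5 N), for 0.02 s.
At the end, for the whole second after the job is handed in: Medium stopper home in the full flask (centred 4 mm, flange within 3 mm of lip, tilt < 0.1 rad) and funnel home in the empty one (4 mm, 4 mm, 0.15 rad), at rest; flasks upright within 30 mm, other two stoppers upright within 20 mm, of where they stood (horizontal distance between stopper_medium_flange and full_flask_mouth below 0.004 m and z of stopper_medium_flange in the frame of full_flask_mouth below 0.003 m and angle between each of stopper_medium, stopper_small, stopper_large's own z axis and vertical below 0.1 rad and horizontal distance between funnel_seat and empty_flask_mouth below 0.004 m and z of funnel_seat in the frame of empty_flask_mouth below 0.004 m and angle between funnel's own z axis and vertical below 0.15 rad and angle between each of full_flask, empty_flask's own z axis and vertical below 0.05 rad and distance of each of full_flask, empty_flask from where it was at the start of the episode below 0.03 m and linear speed of each of stopper_medium, funnel below 0.02 m/s and distance of each of stopper_small, stopper_large from where it was at the start of the episode below 0.02 m); the robot touches nothing.
It fails at once if a flask is tipped by more than 0.3 rad or shifted by more than 50 mm (angle between any of full_flask, empty_flask's own z axis and vertical above 0.3 rad or distance of any of full_flask, empty_flask from where it was at the start of the episode above 0.05 m).
It fails at once if the spray can, dropper bottle or card tube is shifted by more than 25 mm or tipped (distance of any of spray_can, dropper_bottle, card_tube from where it was at the start of the episode above 0.025 m or angle between any of spray_can, dropper_bottle, card_tube's own z axis and vertical above 0.3 rad).
It also fails if it takes over 61 s, if anything falls off the work surface, if the arm or the gripper's body presses on something with over 40 N, if the wrist force passes 120 N, or if a joint passes its speed limit or range.

## Robot

A 6-joint arm with a two-finger parallel gripper is mounted at the origin on a cart in front of the work surface, level with it; the furniture and walls round the work are solid. World frame = base frame: x ahead of the robot, y to its left, z up, the work surface at z = 0. Lengths are in mm, angles in rad, forces in N, time in s.
With the tool pointing down it reaches from about 275 to 725 mm from the base axis. Payload 15.9 kg.
Tool frame: the origin (TCP) lies midway between the tips of the shut fingers; the grasp point (between the pads) lies 19 mm behind it; z points along the fingers, y is the line along which they close (so a half turn about z gives the same grasp; the last joint's range is limited). The gripper opens to 85 mm and grips with 20 to 120 N. Pads are 22 mm wide; open, the fingers measure 114 mm over their backs; the gripper's body (76 mm by 85 mm) begins 54 mm behind the grasp point. The pads swing forward as they close: fully open they stand 13 mm farther back than shut.
Start: joints at [1.295, 0.213, -0.034, 1.323, 0, 1.571], TCP at [136.153, 481.09, 231.306] pointing down, gripper open.
Joint ranges: [-2.98, 2.98], [-0.74, 1.72], [-1.14, 1.35], [-2.1, 2.04], [-1.57, 1.44], [-3.14, 3.14]. Speed limits (rad/s): [1.89, 1.89, 2.39, 2.57, 3.14, 3.14].

## Interface

Orientations are given as a rotation vector (axis times angle).
In Python, from station import bot, command_gripper, kinematics, imaging, workorder gives the robot as it stands. Calls block until the motion is done:
- bot.move_pose(position, orientation): joint-space move of the TCP to a pose.
- bot.move_straight(position, ori=None, rate=150, threshold=None): straight line of the TCP; ori=None keeps the orientation; rate is the mean speed in mm/s. With threshold (N) it stops when the force on the tool has changed by that much, and returns True; else False.
- bot.goto_joints(angles): joint-space move.
- command_gripper(opening, force=None): opening from 0.0 (shut) to 1.0 (fully open); force is the grip in N (None keeps the last); returns when the fingers have stopped.
- bot.pause(seconds).
- kinematics.solve_ik(position, orientation): joint angles nearest the present ones, or None.
- imaging.snapshot(name): name is "scene" or "top" or "wrist"; returns a dict with "img" (480x640x3 uint8, red, green, blue), "range_z" (480x640 float32, mm along the optical axis (not along the pixel's ray), 0 where there is no reading), "fx", "fy", "cx", "cy" (pixels), "eye" and "orientation" of the camera in the world. Camera axes: x right, y up, looking along -z (the intrinsics and any distortion apply to the point x, -y, -z); pixel columns grow to the right and rows downward; lengths in mm; the calibration is good to about 2 mm. A picture is of the moment at which its call begins.
A pose or a line that the arm cannot do raises bot.IKError and nothing moves.
- workorder.sign_off(): hands the job in; it is judged then, once.
Readings, each from a call of its own:
- bot.get_t(): time.
- bot.get_joint_positions(): joint angles.
- bot.get_joint_vel(): joint speeds.
- bot.get_tau(): joint torques, N m.
- bot.get_eef_pos(): TCP position.
- bot.get_eef_rot(): TCP orientation.
- bot.get_ft_force(): force on the tool from outside, world axes, zero at the start.
- bot.get_wrist_torque(): the same for the moment, N m.
- bot.get_finger_gap(): opening from 0.0 (shut) to 1.0 (fully open).
- bot.get_grasp_force(): force on a finger pad.
Only numpy, scipy, OpenCV 4.12 (cv2) and the standard library are available. Lean on these libraries where they do the work, as an engineer would, in place of code of your own. Each camera call takes 0.05 s, during which the arm holds its last target. There are 200 camera calls.

## Working session

There is one attempt and no reset: what is moved stays moved. The work goes in short steps, each a Python script; the robot and the scene stay as the last script left them, time stands still between calls to the robot, and variables do not carry over. Pictures are saved under pics/ and viewed, at most 10 in all, crops included, and the job is handed in when it is done.

```bash
ls; mkdir -p pics; cat > h.py <<'E'
import numpy as np, cv2, pickle
from station import bot, command_gripper, kinematics, imaging, workorder
from scipy.spatial.transform import Rotation as R
def snap(n,f):
    s=imaging.snapshot(n); pickle.dump(s,open(f'pics/{f}.pkl','wb'))
    cv2.imwrite(f'pics/{f}.png',s['img'][:,:,::-1]); return s
def rot(s):
    o=np.array(s['orientation']); return R.from_rotvec(o).as_matrix() if o.size==3 else o
def cloud(s):
    v,u=np.mgrid[0:480,0:640]; d=s['range_z']
    P=np.stack([(u-s['cx'])/s['fx']*d,-(v-s['cy'])/s['fy']*d,-d],-1)
    return P@rot(s).T+np.array(s['eye'])
def ray(s,u,v,z):
    r=rot(s)@np.array([(u-s['cx'])/s['fx'],-(v-s['cy'])/s['fy'],-1]); e=np.array(s['eye'])
    return e+r*(z-e[2])/r[2]
def down(yaw): # tool y axis at angle yaw in world xy
    y=np.array([np.cos(yaw),np.sin(yaw),0]); z=np.array([0,0,-1.]); x=np.cross(y,z)
    return R.from_matrix(np.stack([x,y,z],1)).as_rotvec()
E
python3 - <<'E'
from h import *
for n in ['top','scene']:
    s=snap(n,n+'0'); print(n,{k:s[k] for k in s if k not in('img','range_z')})
print(bot.get_eef_rot(),bot.get_t())
E
```

```text
pics
top {'fx': 583.6741450453559, 'fy': 583.6741450453559, 'cx': 319.8719055440286, 'cy': 243.26613763474592, 'eye': array([ 427.65370115,  206.97494258, 1389.65102508]), 'orientation': array([ 0.06701968, -0.04478407, -1.59566229])}
scene {'fx': 613.1021811057176, 'fy': 613.1021811057176, 'cx': 319.3285531257628, 'cy': 242.5962489752113, 'eye': array([ -73.34297853, -360.67452613,  818.54756939]), 'orientation': array([ 0.80713963, -0.34110564, -0.74658423])}
[-4.31873570e-01 -3.11164605e+00  1.53127875e-03] 0.1
```

View pics/top0.png

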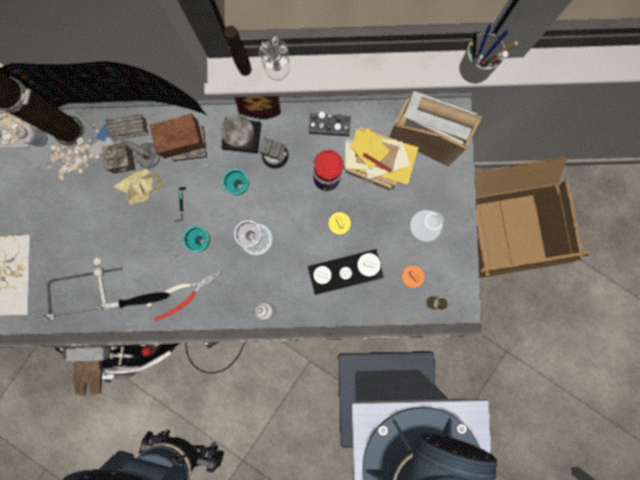

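View pics/scene0.png

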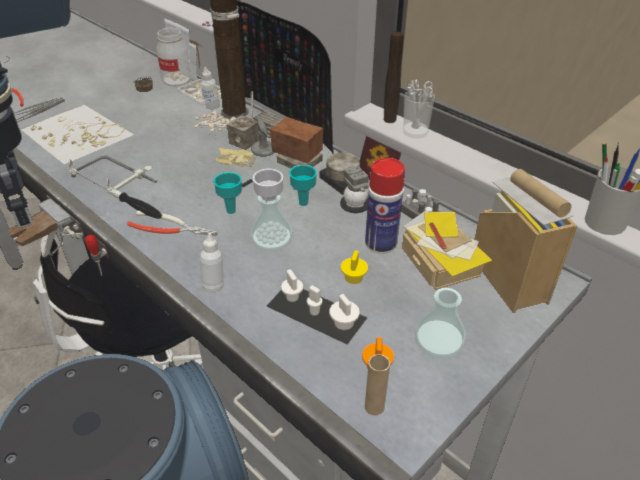

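Top view: the aluminium funnel is at (247,235), with the full flask and its balls under it, and the empty flask is at (427,225). The white stoppers on the mat are at (322,274), (345,273) and (369,264), with the card tube at (437,302), can at (328,165) and dropper at (264,311).

Funnel candidates: grey at (247,235) in the flask, and turquoise at (236,181) and (196,239). The grey one is aluminium and stands in the neck. Stopper candidates: white at 322 (mid-size), 345 (small) and 369 (large), plus yellow (340,223) and orange (413,277) look-alikes. I take 322 as the medium one and will confirm in a crop.

```bash
python3 - <<'E'
from h import *
s=pickle.load(open('pics/top0.pkl','rb')); im=s['img'][:,:,::-1]
def c(u,v,w,h,k): return cv2.resize(im[v:v+h,u:u+w],None,fx=k,fy=k,interpolation=cv2.INTER_CUBIC)
a=np.hstack([c(215,205,60,60,6),c(395,195,60,60,6)]); b=c(304,244,90,54,8)
b=cv2.copyMakeBorder(b,0,0,0,0,cv2.BORDER_CONSTANT)
o=np.zeros((360+240,720,3),np.uint8); o[:360]=a; o[360:]=cv2.resize(c(304,249,90,30*1,8),(720,240)) 
o[360:]=c(304,252,90,30,8)
cv2.imwrite('pics/crop1.png',o)
P=cloud(s); d=s['range_z']
for n,(u,v,w,h,zl,zh) in dict(funnel=(225,210,50,50,140,158),stop=(304,244,90,54,55,72),flange=(304,244,90,54,28,42),can=(305,145,45,50,170,200),drop=(250,298,30,30,100,130),tube=(422,290,30,25,100,125),empty=(400,200,55,55,95,115)).items():
    Q=P[v:v+h,u:u+w].reshape(-1,3); Q=Q[(Q[:,2]>zl)&(Q[:,2]<zh)]
    print(n,len(Q), Q.mean(0).round(1) if len(Q) else '', Q.min(0).round(),Q.max(0).round()) if len(Q) else print(n,0)
    if n in('stop','flange'):
        m=((P[...,2]>zl)&(P[...,2]<zh)).astype(np.uint8); m2=np.zeros_like(m); m2[v:v+h,u:u+w]=m[v:v+h,u:u+w]
        k,l,st,ce=cv2.connectedComponentsWithStats(m2)
        for i in range(1,k):
            if st[i,4]>8:
                q=P[l==i]; w_,V=np.linalg.eigh(np.cov(q[:,:2].T)); print('  ',st[i],ce[i].round(1),q.mean(0).round(1),'long axis deg',np.degrees(np.arctan2(V[1,1],V[0,1])).round(1),np.sqrt(w_).round(1))
print('table',np.median(P[240:260,290:320,2]))
E
```

```text
funnel 168 [542.2 380.6 149. ] [512. 350. 140.] [570. 407. 157.]
stop 144 [459.4 168.4  62.7] [443. 100.  55.] [479. 235.  69.]
   [363 261  13   7  54] [368.8 264. ] [472.  114.6  62.8] long axis deg 74.3 [3.  8.1]
   [341 271   9   5  37] [345.  272.8] [453.5 169.1  63. ] long axis deg 96.8 [2.7 5.8]
   [316 272  12   7  53] [321.5 274.7] [450.5 222.6  62.5] long axis deg 70.6 [2.8 8. ]
flange 551 [463.2 153.3  33.4] [432.  89.  28.] [496. 241.  42.]
   [358 254  22  22 320] [368.2 264.6] [471.8 114.1  33.6] long axis deg 167.5 [13.5 13.9]
   [314 267  17  17 167] [321.7 274.9] [450.5 222.6  33.4] long axis deg 161.1 [10.2 11.3]
   [339 268  12  11  64] [344.8 273.1] [453.3 168.9  32.9] long axis deg 177.9 [7.3 8. ]
can 732 [677.  202.6 186.3] [647. 172. 170.] [709. 233. 197.]
drop 78 [374.2 357.8 106.9] [363. 346. 100.] [385. 368. 121.]
tube 55 [380.3 -34.7 107.9] [366. -50. 100.] [395. -19. 116.]
empty 185 [561.7 -26.4 103.4] [540. -47.  95.] [583.  -5. 110.]
table -0.5938535519640027
```

View pics/crop1.png

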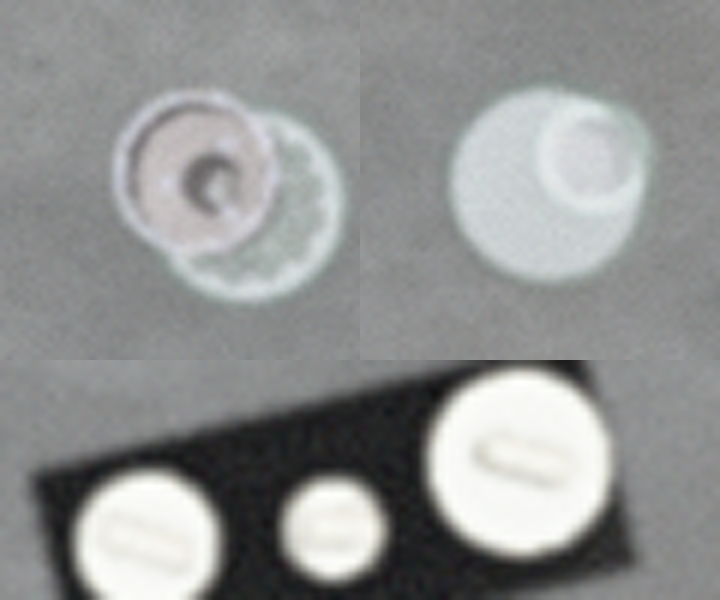

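The crop shows the medium stopper at left (flange ~17 px, tab tilted), the small one in the middle and the large one at right. Funnel rim centre ≈ (247.7,233.3); empty lip ≈ (433.7,221.2). Next I take closer looks with the wrist camera.

```bash
python3 - <<'E'
from h import *
s=pickle.load(open('pics/top0.pkl','rb'))
print('top funnel',ray(s,247.7,233.3,150).round(1),'top empty',ray(s,433.7,221.2,105).round(1))
for n,p in dict(f=(542,380),e=(561,-28),m=(451,222)).items():
    for a in range(-90,91,15):
        q=kinematics.solve_ik([*p,260],down(np.radians(a))); 
        if q is not None: print(n,a,np.round(q,2)[[3,4,5]],end=' | ')
    print()
print('cur tool y',R.from_rotvec(bot.get_eef_rot()).as_matrix()[:,1].round(2))
bot.move_pose([480,300,330],down(np.radians(-30)))
snap('wrist','w1')
bot.move_pose([500,40,330],down(np.radians(-18)))
s=snap('wrist','w2'); print(s['eye'],bot.get_t())
E
python3 -c "
import cv2,numpy as np;a=cv2.imread('pics/w1.png');b=cv2.imread('pics/w2.png')
cv2.imwrite('pics/w12.png',cv2.resize(np.vstack([a,b]),None,fx=.625,fy=.625))"
```

```text
top funnel [541.3 377.  150. ] top empty [561.4 -28.3 105. ]
f -90 [ 1.57  0.   -2.53] | f -75 [ 1.57  0.   -2.79] | f -60 [ 1.57 -0.   -3.05] | f -45 [1.57 0.   2.97] | f -30 [1.57 0.   2.71] | f -15 [1.57 0.   2.44] | f 0 [1.57 0.   2.18] | f 15 [1.57 0.   1.92] | f 30 [1.57 0.   1.66] | f 45 [1.57 0.   1.4 ] | f 60 [ 1.57 -0.    1.14] | f 75 [1.57 0.   0.87] | f 90 [1.57 0.   0.61] | 
e -90 [1.44 0.   3.09] | e -75 [1.44 0.   2.83] | e -60 [ 1.44 -0.    2.57] | e -45 [1.44 0.   2.31] | e -30 [1.44 0.   2.04] | e -15 [1.44 0.   1.78] | e 0 [1.44 0.   1.52] | e 15 [1.44 0.   1.26] | e 30 [1.44 0.   1.  ] | e 45 [1.44 0.   0.74] | e 60 [1.44 0.   0.47] | e 75 [1.44 0.   0.21] | e 90 [ 1.44  0.   -0.05] | 
m -90 [ 1.4   0.   -2.68] | m -75 [ 1.4   0.   -2.95] | m -60 [ 1.4  -0.    3.08] | m -45 [1.4  0.   2.81] | m -30 [1.4  0.   2.55] | m -15 [1.4  0.   2.29] | m 0 [1.4  0.   2.03] | m 15 [1.4  0.   1.77] | m 30 [1.4 0.  1.5] | m 45 [1.4  0.   1.24] | m 60 [ 1.4  -0.    0.98] | m 75 [1.4  0.   0.72] | m 90 [1.4  0.   0.46] | 
cur tool y [ 0.27  0.96 -0.  ]
[524.66676457 114.8801021  473.07608524] 2.7
```

View pics/w12.png

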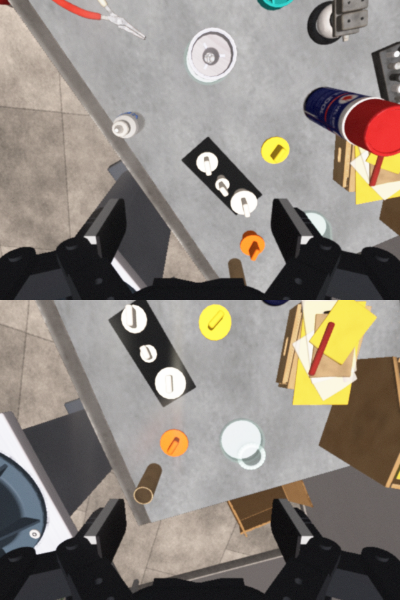

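Wrist views: w1 shows the funnel rim near (338,87) and medium stopper near (331,257). w2 shows the empty lip near (401,250). I'll fit circles and the tab's angle from the depth, alongside one enlarged crop.

```bash
python3 - <<'E'
from h import *
a=pickle.load(open('pics/w1.pkl','rb')); b=pickle.load(open('pics/w2.pkl','rb'))
def fit(s,c,r,zl,zh,n,rect=False):
    P=cloud(s); m=(P[...,2]>zl)&(P[...,2]<zh)&(np.hypot(P[...,0]-c[0],P[...,1]-c[1])<r)
    q=P[m].astype(np.float32)
    if len(q)<6: print(n,'few',len(q)); return
    print(n,len(q),'mean',q.mean(0).round(1),'enc',[np.round(x,1) for x in cv2.minEnclosingCircle(q[:,:2].copy())],'rect',[np.round(x,1) for x in cv2.minAreaRect(q[:,:2].copy())] if rect else '')
fit(a,(541,378),40,143,156,'funnel'); 
fit(b,(561,-28),32,98,110,'lip'); fit(a,(561,-28),32,98,110,'lip a')
for s in(a,b):
    fit(s,(450,222),20,55,72,'tab',True); fit(s,(450,222),28,28,40,'flange')
def c(s,u,v,w,h,k): return cv2.resize(s['img'][v:v+h,u:u+w,::-1],None,fx=k,fy=k,interpolation=cv2.INTER_CUBIC)
o=np.hstack([c(a,290,35,100,100,4),c(b,340,190,100,100,4)]); 
o2=c(a,280,215,160,40*1,5); o2=c(a,290,232,80,50,4)
o3=np.zeros((200,800,3),np.uint8); o3[:,:320]=o2
cv2.imwrite('pics/crop2.png',np.vstack([o,o3]))
E
```

```text
funnel 1464 mean [544.7 377.7 150.4] enc [array([543. , 376.4]), np.float64(29.4)] rect 
lip 953 mean [564.1 -28.7 104.6] enc [array([564.6, -28.8]), np.float64(22.9)] rect 
lip a few 0
tab 232 mean [453.6 222.1  63.3] enc [array([453.5, 220.7]), np.float64(13.9)] rect [array([453. , 220.9]), array([27.7, 10. ]), np.float64(70.8)]
flange 646 mean [454.2 222.8  34.3] enc [array([453. , 220.5]), np.float64(20.2)] rect 
tab 422 mean [453.7 219.4  63.1] enc [array([453.9, 219.6]), np.float64(13.9)] rect [array([452.9, 219.9]), array([27.4, 10.5]), np.float64(70.0)]
flange 913 mean [455.5 217.2  34.4] enc [array([453. , 220.3]), np.float64(20.2)] rect
```

View pics/crop2.png

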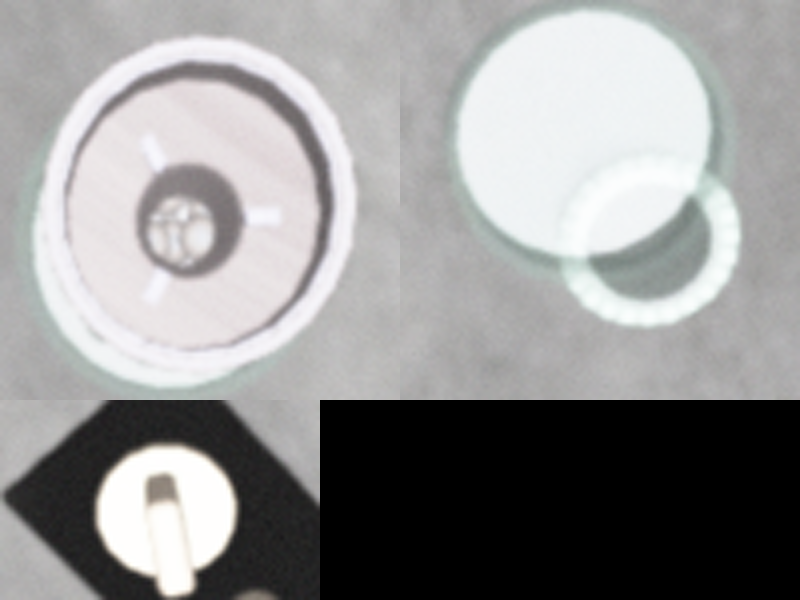

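Crops confirm the grey funnel with balls under it, a clear empty lip, and the medium stopper on the mat. Estimates: funnel (542.2,377), lip (563.1,-28.5), stopper (452,221). The wrist and top cameras differ by a common ~2 mm, so the relative positions hold. Grasping the funnel now.

```bash
python3 - <<'E'
from h import *
o=down(np.radians(-30)); f=np.array([542.2,377.]); zg=112
command_gripper(1.0)
bot.move_pose([*f,240],o)
print(bot.move_straight([*f,zg],rate=120,threshold=15), bot.get_ft_force().round(1))
command_gripper(0.0,30); print('gap',bot.get_finger_gap(),bot.get_grasp_force(),bot.get_eef_pos())
bot.move_straight([*f,zg+60],rate=60)
bot.move_straight([*f,225],rate=120)
print('gap',bot.get_finger_gap(),bot.get_grasp_force(),bot.get_t())
snap('scene','s1'); snap('wrist','w3')
a=cv2.imread('pics/s1.png'); b=cv2.imread('pics/w3.png')
cv2.imwrite('pics/c3.png',np.hstack([cv2.resize(a[100:400,150:450],(400,400)),cv2.resize(b,(400,400))]))
E
```

```text
False [ 0.7  1.2 -0.6]
gap 0.635548002144228 30.698993284022436 [542.39171913 377.2053471  112.55340276]
gap 0.6370500319000545 31.719451459357515 7.5833
```

View pics/c3.png

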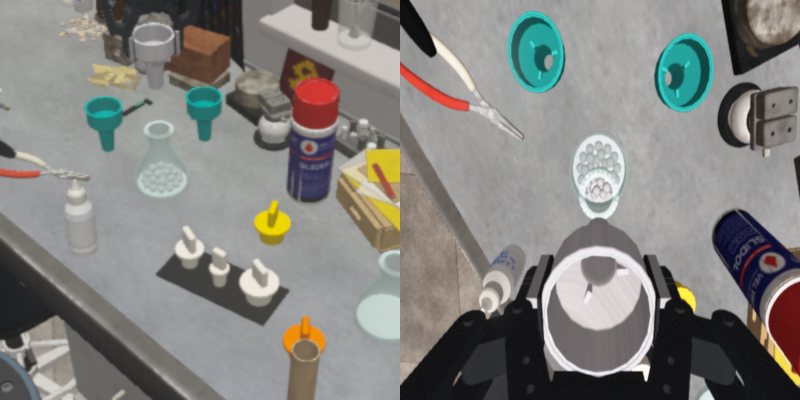

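The funnel is held upright, and the full flask stands undisturbed with an open mouth. I'll measure the held rim's offset from the TCP and the full lip with the same camera.

```bash
cat >> h.py <<'E'
def fit(s,c,r,zl,zh,n,rect=False):
    P=cloud(s); m=(P[...,2]>zl)&(P[...,2]<zh)&(np.hypot(P[...,0]-c[0],P[...,1]-c[1])<r)&(s['range_z']>0)
    q=P[m].astype(np.float32)
    if len(q)<6: print(n,'few',len(q)); return
    print(n,len(q),'mean',q.mean(0).round(1),'enc',[np.round(x,1) for x in cv2.minEnclosingCircle(q[:,:2].copy())],'rect',[np.round(x,1) for x in cv2.minAreaRect(q[:,:2].copy())] if rect else '')
E
python3 - <<'E'
from h import *
s=pickle.load(open('pics/w3.pkl','rb')); P=cloud(s)
fit(s,(542,377),31,258,268,'rim'); fit(s,(542,377),31,261,266,'rim')
fit(s,(542,377),30,98,110,'full lip')
o=down(np.radians(-30))
bot.move_straight([552,170,225],o,rate=200)
bot.move_straight([500,20,225],o,rate=200); s=snap('wrist','w4'); print(bot.get_eef_pos())
fit(s,(500,20),31,258,268,'rim'); fit(s,(564,-28),30,98,110,'lip')
print(bot.get_t(),bot.get_grasp_force())
E
```

```text
rim 8036 mean [542.6 377.6 261.9] enc [array([542.4, 377.6]), np.float64(30.8)] rect 
rim 5909 mean [544.4 380.5 262.4] enc [array([542.3, 377.6]), np.float64(30.8)] rect 
full lip 1839 mean [543.6 377.6 104.7] enc [array([543. , 376.6]), np.float64(22.4)] rect 
[500.31247203  20.91212548 224.8724896 ]
rim 8450 mean [500.6  20.7 262.7] enc [array([500.6,  20.9]), np.float64(30.7)] rect 
lip 1883 mean [564.2 -28.6 104.6] enc [array([564., -29.]), np.float64(22.6)] rect 
9.8583 31.71805428690277
```

```bash
python3 - <<'E'
from h import *
e=np.array([563.5,-28.5]); zg=112.5
bot.move_straight([*e,225],rate=120)
print(bot.move_straight([*e,152],rate=100,threshold=6)); 
print(bot.move_straight([*e,zg+6],rate=40,threshold=5),bot.get_eef_pos(),bot.get_ft_force().round(1))
print(bot.move_straight([*e,zg-3],rate=10,threshold=3),bot.get_eef_pos(),bot.get_ft_force().round(1),bot.get_grasp_force())
print(bot.get_t())
E
```

```text
False
False [563.6738572  -28.50368025 118.75704352] [-0.1  0.3 -0.8]
True [563.52534043 -28.49808944 112.51250027] [-0.3 -0.3  6.9] 32.39442817401141
13.1667
```

```bash
python3 - <<'E'
from h import *
e=np.array([563.5,-28.5])
command_gripper(1.0); bot.pause(0.3); print(bot.get_ft_force().round(1))
bot.move_straight([*e,240],rate=120)
o=down(np.radians(-19.5)); bot.move_pose([470,60,300],o)
s=snap('wrist','w5'); snap('scene','s2')
fit(s,e,31,143,156,'rim'); fit(s,(453,220),20,55,72,'tab',True); fit(s,(453,220),28,28,40,'fl')
m=np.array([452.5,220.8])
bot.move_pose([*m,140],o)
s=snap('wrist','w6'); fit(s,(453,220),20,55,72,'tab',True); fit(s,(453,220),28,28,40,'fl')
print(bot.get_eef_pos(),bot.get_t())
a=cv2.imread('pics/s2.png'); b=cv2.imread('pics/w6.png')
cv2.imwrite('pics/c4.png',np.hstack([cv2.resize(a[150:450,250:550],(400,400)),cv2.resize(b,(400,400))]))
E
```

```text
[-0.8  0.6 -1.2]
rim 1447 mean [565.8 -30.5 149.4] enc [array([563.9, -29. ]), np.float64(29.6)] rect 
tab 466 mean [453.5 219.4  63.3] enc [array([453.2, 219.8]), np.float64(13.8)] rect [array([453. , 219.9]), array([27.6, 10.4]), np.float64(71.5)]
fl 1066 mean [454.4 217.8  34.4] enc [array([452.6, 220.1]), np.float64(20.2)] rect 
tab 783 mean [453.4 222.   63.5] enc [array([453.6, 220.6]), np.float64(13.8)] rect [array([452.9, 220.9]), array([27.2,  9.5]), np.float64(70.4)]
fl 2040 mean [453.7 222.9  34.3] enc [array([452.7, 220.5]), np.float64(20.0)] rect 
[453.60974233 220.17565556 141.06606644] 16.7833
```

View pics/c4.png

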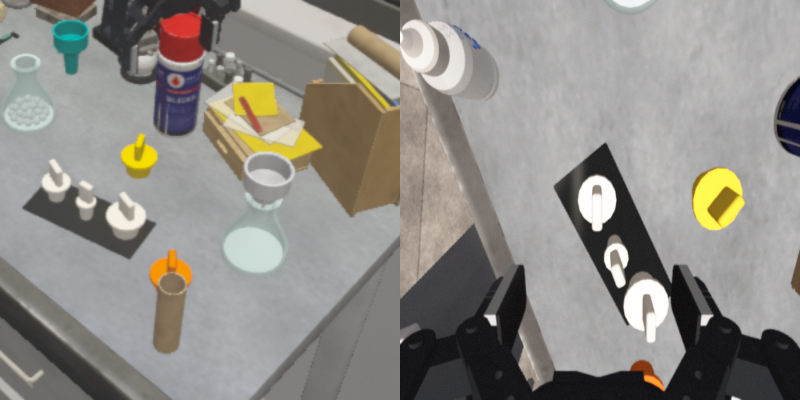

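The funnel is home: rim centre (563.9,-29.0), z 149.4. The stopper is the far-end white one at (595,200) in the right half. Picking and placing it now.

```bash
python3 - <<'E'
from h import *
o=down(np.radians(-19.2)); m=np.array([452.5,220.6]); g=np.array([542.6,376.7])
bot.move_straight([*m,90],o,rate=100)
print(bot.move_straight([*m,38],rate=60,threshold=10),bot.get_ft_force().round(1))
command_gripper(0.0,40); z0=bot.get_eef_pos()[2]; print('gap',bot.get_finger_gap(),bot.get_grasp_force(),bot.get_eef_pos())
bot.move_straight([*m,60],rate=40); bot.move_straight([*m,230],rate=150)
bot.move_straight([500,340,230],rate=180)
s=snap('wrist','w7'); fit(s,g,30,98,110,'full lip'); snap('scene','s3')
print('gap',bot.get_finger_gap(),bot.get_grasp_force(),z0,bot.get_t())
a=cv2.imread('pics/s3.png'); b=cv2.imread('pics/w7.png')
cv2.imwrite('pics/c5.png',np.hstack([cv2.resize(a[50:350,150:450],(400,400)),cv2.resize(b,(400,400))]))
E
```

```text
False [-0.7 -0.2 -0.3]
gap 0.10904964988308569 44.03740882873535 [452.47797708 220.60856978  38.03723259]
full lip 2081 mean [543.1 377.  104.8] enc [array([543. , 376.5]), np.float64(22.3)] rect 
gap 0.10046836801958982 43.95311951637268 38.03723259075853 22.075
```

View pics/c5.png

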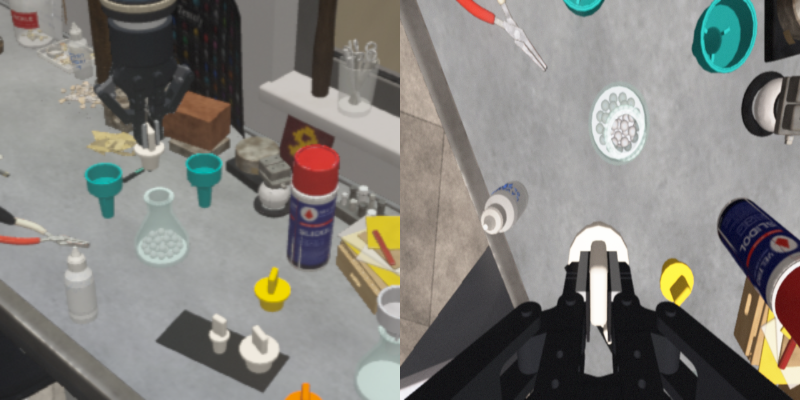

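The stopper is held straight and the other two still stand on the mat. Lowering it into the full flask.

```bash
python3 - <<'E'
from h import *
g=np.array([542.6,376.6]); zh=115
bot.move_straight([*g,230],rate=120)
print(bot.move_straight([*g,145],rate=100,threshold=6))
r=bot.move_straight([*g,zh+5],rate=35,threshold=5); print(r,bot.get_eef_pos(),bot.get_ft_force().round(1))
if not r: print(bot.move_straight([*g,zh-3],rate=10,threshold=3),bot.get_eef_pos(),bot.get_ft_force().round(1),bot.get_grasp_force())
print(bot.get_t())
E
```

```text
False
False [542.68061029 376.64324471 120.17352723] [-0.2 -0.7  0.2]
True [542.67019814 376.67327052 115.04723976] [ 0.2 -1.1  7. ] 44.7836297750473
25.1083
```

```bash
python3 - <<'E'
from h import *
g=np.array([542.6,376.6])
command_gripper(1.0); bot.pause(0.3)
bot.move_straight([*g,250],rate=120); bot.move_straight([480,290,300],rate=200)
s=snap('wrist','w8'); fit(s,g,30,108,114,'flange'); fit(s,g,20,133,148,'tab',True); snap('scene','s4')
print(bot.get_ft_force().round(1),bot.get_t())
a=cv2.imread('pics/s4.png'); b=cv2.imread('pics/w8.png')
cv2.imwrite('pics/c6.png',np.hstack([cv2.resize(a[110:430,190:510],(400,400)),cv2.resize(b,(400,400))]))
E
```

```text
flange 1529 mean [542.3 375.9 111.4] enc [array([543.5, 376.2]), np.float64(20.0)] rect 
tab 620 mean [543.  376.2 140.7] enc [array([543.1, 376.1]), np.float64(13.9)] rect [array([543.4, 376. ]), array([27.3, 10.3]), np.float64(71.4)]
[ 1.5 -0.2 -0.1] 28.2583
```

View pics/c6.png

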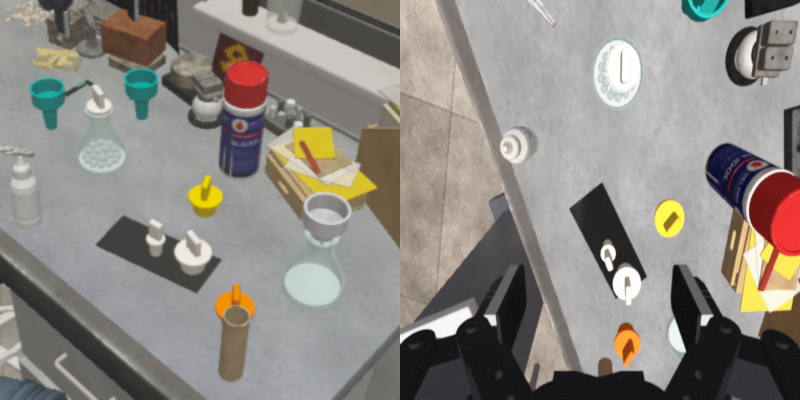

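The stopper is home with its flange top at z 111 and upright. The funnel is home and everything else is undisturbed.

```bash
python3 -c "
from station import workorder; print(workorder.sign_off())"
```

```text
the job is handed in; nothing more can be done
None
```

The funnel is seated in the empty flask, the medium stopper closes the filled one, and the job was handed in at about 28 s of the 61 s allowed; sign-off returned no verdict, but my last camera check showed both home and upright and nothing else disturbed.

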